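# Find the loose filter on the vacuum manifold and hold its cap open

### The job

One of the three filters on the vacuum manifold has come loose and leaks: first shut the suction by turning the stopcock handle a quarter turn to its stop, square across the pipe, then tap down on the filter stems to find the one that gives way. Lift the sprung cap of that filter by its bar, at least 50 degrees open, and finish while still holding it open so that a colleague can change the filter; do not open the other caps, leave the suction shut and do not disturb the other things on the worktop.

Things in the scene. Friction and masses are not known exactly. Their poses are not given: they have to be found in the camera images.
- manifold: Fixed vacuum filter manifold, 430 x 105 x 95 mm: steel pipe on low feet, three round wells (48 mm across, rims 78 mm up), stopcock at the left end, round gauge (83 mm high) at the right end. Origin: under its middle, at worktop height; x to the back (cap hinges; robot side is -x), y along the pipe to the stopcock, z up. Wells at y = +55, -30, -115 mm, stopcock axis +145, gauge -186.
- valve (a joint): Quarter-turn stopcock handle, vertical axis: 0 = open, along the pipe, pointing away from the wells; 1.57 = shut, across the pipe, pointing to the robot side; stops at both ends, grows counter-clockwise from above. Grey upright bar 9 mm wide, 62 to 78 mm above the worktop, 72 mm long from the axis. Takes 0.1 N m, stays where left; may start up to 0.3 turned.
- valve_grip (a point): Point on the handle to grip, 52 mm from its axis and 72 mm above the worktop; moves with the handle. The outlet pipe below the open handle has its top 42 mm above the worktop and turns down into the worktop 53 mm from the handle's axis.
- stem_1 (a joint): How far the filter stem of the left-hand well has sunk (m). 0 = full height, as all three are at the start. A locked filter is solid (under 2 mm even at 25 N); the loose one, in any of the three wells, gives way at about 3 N, drops 6 mm to a stop and stays down.
- stem_1_top (a point): Top of the filter stem of the left-hand well: a round steel head 13 mm across, top 94.5 mm above the worktop, standing 12 mm proud of the cap through the 21 mm hole in the cap's middle.
- stem_2 (a joint): How far the filter stem of the middle well has sunk (m). 0 = full height, as all three are at the start. A locked filter is solid (under 2 mm even at 25 N); the loose one, in any of the three wells, gives way at about 3 N, drops 6 mm to a stop and stays down.
- stem_2_top (a point): Top of the filter stem of the middle well: a round steel head 13 mm across, top 94.5 mm above the worktop, standing 12 mm proud of the cap through the 21 mm hole in the cap's middle.
- stem_3 (a joint): How far the filter stem of the right-hand well has sunk (m). 0 = full height, as all three are at the start. A locked filter is solid (under 2 mm even at 25 N); the loose one, in any of the three wells, gives way at about 3 N, drops 6 mm to a stop and stays down.
- stem_3_top (a point): Top of the filter stem of the right-hand well: a round steel head 13 mm across, top 94.5 mm above the worktop, standing 12 mm proud of the cap through the 21 mm hole in the cap's middle.
- cap_1 (a joint): Opening angle of the left-hand well's hinged cap (rad), 0 = shut; opens upwards and back to a stop at 1.75. A torsion spring always pulls it shut (about 0.05 N m shut, 0.09 N m at 1 rad: 1 to 1.5 N at its bar). Black ring 49 mm across and 5 mm thick.
- cap_1_bar (a point): Middle of the bar that lifts the left-hand cap: black, round, 26 mm long (parallel to the pipe), 10 mm thick, on a 10 mm wide tongue in front of the cap, 70 mm before the hinge axis and 42 mm before the stem axis; shut, its centre is 83 mm above the worktop, with free air below, in front and at both ends. Moves with the cap.
- cap_1_hinge (a point): Hinge axis of the left-hand cap (parallel to the pipe), behind the well, 80 mm above the worktop.
- cap_2 (a joint): Opening angle of the middle well's hinged cap (rad), 0 = shut; opens upwards and back to a stop at 1.75. A torsion spring always pulls it shut (about 0.05 N m shut, 0.09 N m at 1 rad: 1 to 1.5 N at its bar). Black ring 49 mm across and 5 mm thick.
- cap_2_bar (a point): Middle of the bar that lifts the middle cap: black, round, 26 mm long (parallel to the pipe), 10 mm thick, on a 10 mm wide tongue in front of the cap, 70 mm before the hinge axis and 42 mm before the stem axis; shut, its centre is 83 mm above the worktop, with free air below, in front and at both ends. Moves with the cap.
- cap_2_hinge (a point): Hinge axis of the middle cap (parallel to the pipe), behind the well, 80 mm above the worktop.
- cap_3 (a joint): Opening angle of the right-hand well's hinged cap (rad), 0 = shut; opens upwards and back to a stop at 1.75. A torsion spring always pulls it shut (about 0.05 N m shut, 0.09 N m at 1 rad: 1 to 1.5 N at its bar). Black ring 49 mm across and 5 mm thick.
- cap_3_bar (a point): Middle of the bar that lifts the right-hand cap: black, round, 26 mm long (parallel to the pipe), 10 mm thick, on a 10 mm wide tongue in front of the cap, 70 mm before the hinge axis and 42 mm before the stem axis; shut, its centre is 83 mm above the worktop, with free air below, in front and at both ends. Moves with the cap.
- cap_3_hinge (a point): Hinge axis of the right-hand cap (parallel to the pipe), behind the well, 80 mm above the worktop.
- spare_filter: Bystander: spare filter cartridge on the worktop, white disc 38 mm across with a steel stem, 33 mm tall. Origin: middle of its underside.
- bottle_c: Bystander: small white reagent bottle with a red cap, 34 mm across, 62 mm tall. Origin: middle of its underside.
- cup_1: Bystander: grey sample cup, 25 mm across, 26 mm tall. Origin: middle of its underside.
- timer: Bystander: white bench timer lying flat, 64 x 66 x 19 mm. Origin: middle of its underside.
- strip_vial: Bystander: white vial with a teal cap, 37 mm across, 66 mm tall. Origin: middle of its underside.
- pen_1: Bystander: white marker pen lying flat, 135 mm long, 17 mm thick. Origin: middle of its underside.

How it is judged:
On the way, in this order (a step that is already met when the one before it is completed fails the run):
1. the suction is shut: the stopcock handle stands across the pipe (value of joint valve above 1.45 rad), for 0.2 s.
2. the loose filter has been found: its stem has given way under a tap (value of joint any of stem_1, stem_2, stem_3 above 0.004 m), for 0.2 s.
At the end, for the whole second after the job is handed in: Stopcock still shut (over 1.4 rad); the cap of the filter that gave way (stem sunk over 4 mm) is steady, open by more than 0.8 rad (46 degrees) and carried by the fingers (over 0.4 N between fingers and cap); the other two caps shut (under 0.1 rad) (value of joint valve above 1.4 rad and ((value of joint stem_1 above 0.004 m and value of joint cap_1 above 0.8 rad and contact force between the fingers and cap_1 above 0.4 N and velocity of joint cap_1 between -0.1 and 0.1 rad/s and value of joint each of cap_2, cap_3 below 0.1 rad) or (value of joint stem_2 above 0.004 m and value of joint cap_2 above 0.8 rad and contact force between the fingers and cap_2 above 0.4 N and velocity of joint cap_2 between -0.1 and 0.1 rad/s and value of joint each of cap_1, cap_3 below 0.1 rad) or (value of joint stem_3 above 0.004 m and value of joint cap_3 above 0.8 rad and contact force between the fingers and cap_3 above 0.4 N and velocity of joint cap_3 between -0.1 and 0.1 rad/s and value of joint each of cap_1, cap_2 below 0.1 rad))); the arm keeps its last pose, push and grip.
It fails at once if a cap is lifted (over 0.25 rad) off a filter that has not given way under a tap ((value of joint cap_1 above 0.25 rad and value of joint stem_1 below 0.003 m) or (value of joint cap_2 above 0.25 rad and value of joint stem_2 below 0.003 m) or (value of joint cap_3 above 0.25 rad and value of joint stem_3 below 0.003 m)).
It fails at once if a cap is lifted (over 0.25 rad) while the suction is open (value of joint valve below 1.35 rad and value of joint any of cap_1, cap_2, cap_3 above 0.25 rad).
It fails at once if a bystander is pushed more than 3 cm or knocked over (distance of any of spare_filter, bottle_c, cup_1, timer, strip_vial, pen_1 from where it was at the start of the episode above 0.03 m or angle between any of bottle_c, strip_vial, cup_1, spare_filter's own z axis and vertical above 0.6 rad).
It also fails if it takes over 58 s, if anything falls off the work surface, if the arm or the gripper's body presses on something with over 40 N, if the wrist force passes 120 N, or if a joint passes its speed limit or range.

### The arm

A 7-joint arm with a two-finger parallel gripper is mounted at the origin on a cart in front of the work surface, level with it; the furniture and walls round the work are solid. World frame = base frame: x ahead of the robot, y to its left, z up, the work surface at z = 0. Lengths are in m, angles in rad, forces in N, time in s.
With the tool pointing down it reaches from about 0.4 to 0.85 m from the base axis. Payload 10.4 kg.
Tool frame: the origin (TCP) lies on the centre line of the jaws, within the pads' length; the fingertips stand r.finger_overhang ahead of it and the grasp point (between the pads) lies 5 mm behind it (r.finger_overhang is the distance from the TCP to the fingertips, in m); z points along the fingers, y is the line along which they close (so a half turn about z gives the same grasp; the last joint's range is limited). The gripper opens to 87 mm and grips with 3 to 60 N. Pads are 19 mm wide; open, the fingers measure 117 mm over their backs; the gripper's body (75 mm by 190 mm) begins 51 mm behind the grasp point.
Start: joints at [-1.233, 0.332, -0.065, 1.46, 0.022, 1.35, -0.088], TCP at [0.221, 0.585, 0.198] pointing down, gripper open.
Joint ranges: [-2.6, 2.6], [-0.5, 2.12], [-1.47, 1.34], [0.16, 2.42], [-1.27, 4.41], [0.06, 2.06], [-2.6, 2.6]. Speed limits (rad/s): [2.22, 2.22, 2.79, 2.79, 3.14, 3.14, 3.14].

### API

Orientations are given as a unit quaternion [x, y, z, w].
In Python, from bench import read_state, viewer, r gives the robot as it stands.
- The arm moves only by the tool carry_out, never from a script. Its argument "moves" is a list of rows, each a list of 6 numbers: the shift along the tool's x, y, z in units of 40 mm (1.0 is 40 mm), then the turn, a rotation vector about the tool's x, y, z in units of 8 degrees (1.0 is 8 degrees). A call has 1 to 20 rows; each row shifts and turns the commanded pose from where the row before left it, along the tool's axes as they then stand; what a row does not reach is not made up. A row lasts 1/8 s, in which the tool goes at most 62.5 mm and 10.7 degrees, less where a joint would pass 70% of its speed; a pose out of reach is approached as far as the arm can. A call is refused whole if a number of a shift passes 1 or a number of a turn 1, either way. A call with a gripper value outside its range is refused whole. "fingers" is the finger opening in mm, from 0 to 87, set as the call begins (left out, the last holds). The fingers move at their own pace and stop on an object; "force" is the grip in N (left out, the last holds). Time passes only in rows, so rows that do not move let the fingers close. It gives the time, the measured TCP pose, the force, the opening and the grip force at its end, in the units of the state.
- read_state(): the state, without advancing time (a new reading comes with each control period).
- viewer.camera(name): name is "side" or "top" or "wrist"; returns a dict with "pixels" (384x512x3 uint8, red, green, blue), "range_z" (384x512 float32, m along the optical axis (not along the pixel's ray), 0 where there is no reading), "fx", "fy", "cx", "cy" (pixels), "xyz" and "orientation" of the camera in the world. Camera axes: x right, y down, z forward; pixel columns grow to the right and rows downward; lengths in m; the calibration is good to about 2 mm. The wrist camera is an equidistant fisheye: a pixel r from the principal point sees the ray r / f radians off the axis. A picture is of the moment at which its call begins.
- r.close_job(): hands the job in; it is judged then, once.
The state is a dict: "time": time; "joint_positions": joint angles; "joint_vel": joint speeds; "joint_torque": joint torques, N m; "ee_pos": TCP position; "eef_rot": TCP orientation; "ft_force": force on the tool from outside, world axes, zero at the start; "torque": the same for the moment, N m; "width": finger opening in m; "grip_force": force on a finger pad.
Only numpy, scipy, OpenCV 4.12 (cv2) and the standard library are available. Lean on these libraries where they do the work, as an engineer would, in place of code of your own. Each camera call takes 0.05 s, during which the arm holds its last target. There are 200 camera calls.

## Working session

There is one attempt and no reset: what is moved stays moved. The work goes in short steps, Python scripts to look and compute and a tool call to move; the robot and the scene stay as the last step left them, time stands still between calls to the robot, and variables do not carry over. Pictures are saved under pics/ and viewed, at most 10 in all, crops included, and the job is handed in when it is done.

Besides the shell and the picture viewer there is one more tool, called in YAML: its name, and indented under it one key for each argument. carry_out: Moves the arm, as the interface text tells. Its arguments: {"type":"object","properties":{"moves":{"type":"array","items":{"type":"array","items":{"type":"number"}}},"fingers":{"type":"number"},"force":{"type":"number"}},"required":["moves"]}

```bash
mkdir -p pics; cat > h.py <<'E'
import numpy as np, cv2
from scipy.spatial.transform import Rotation as R
from bench import read_state, viewer, r
def cam(n, f=None):
    c=viewer.camera(n)
    if f: cv2.imwrite('pics/'+f, c['pixels'][:,:,::-1])
    return c
def rot(c):
    o=np.array(c['orientation']); return R.from_quat(o).as_matrix() if o.size==4 else o.reshape(3,3)
def cloud(c):
    v,u=np.mgrid[:384,:512]; z=c['range_z']
    P=np.stack([(u-c['cx'])/c['fx']*z,(v-c['cy'])/c['fy']*z,z],-1)
    return P@rot(c).T+np.array(c['xyz'])
E
python3 - <<'E'
from h import *
s=read_state(); print({k:np.round(v,3) for k,v in s.items()}, r.finger_overhang)
for n in('top','side'):
    c=cam(n,n+'0.png'); np.savez(n+'0.npz',**{k:np.array(v) for k,v in c.items()})
    print(n,c['xyz'],c['orientation'],c['fx'])
E
```

```text
{'time': np.float64(0.0), 'joint_positions': array([-1.233,  0.333, -0.065,  1.461,  0.022,  1.35 , -0.088]), 'joint_vel': array([-0.   , -0.   , -0.002, -0.001, -0.001,  0.002,  0.   ]), 'joint_torque': array([ 1.0000e-03, -6.2326e+01,  2.5000e-02, -3.8989e+01, -6.1000e-02,
        4.0000e-02,  0.0000e+00]), 'ee_pos': array([0.22 , 0.584, 0.197]), 'eef_rot': array([ 0.179,  0.984, -0.001, -0.   ]), 'ft_force': array([ 0.197, -0.155,  0.857]), 'torque': array([-0.004,  0.032, -0.036]), 'grip_force': np.float64(0.0), 'width': np.float64(0.087)} 0.014
top [0.33797008 0.07930854 1.46189431] [-0.70064017  0.7103467  -0.04425524  0.05052122] 480.2418667580097
side [ 0.18880454 -0.56768593  0.57657775] [ 0.84915682 -0.22422445  0.1129531  -0.46464791] 375.61283819394595
```

View pics/top0.png

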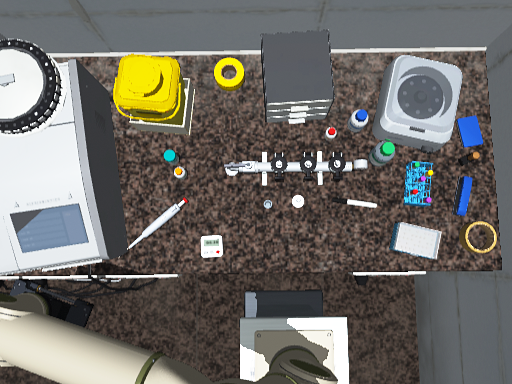

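View pics/side0.png

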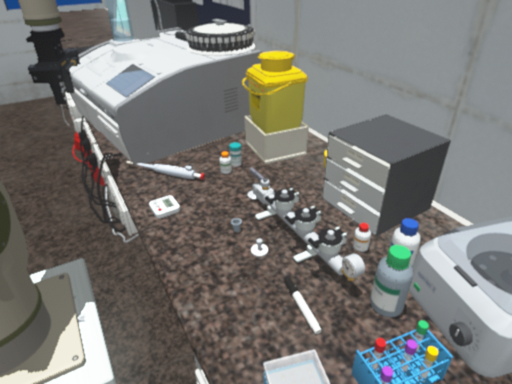

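The top view shows the manifold running from the stopcock at about (235,168) to the gauge at about (360,163), with wells near (279,164), (308,164) and (337,164). The robot is at the bottom of the picture. In the side view the handle is at about (260,180). I'll enlarge the manifold next.

```bash
python3 - <<'E'
from h import *
d=dict(np.load('top0.npz')); P=cloud(d)
im=d['pixels'][140:215,215:375,::-1]
cv2.imwrite('pics/top_crop.png',cv2.resize(im,None,fx=5,fy=5,interpolation=cv2.INTER_CUBIC))
for (u,v) in [(279,164),(308,164),(337,164),(361,163),(232,168),(331,132),(268,204),(298,201)]: print(u,v,np.round(P[v,u],3))
Z=P[...,2]
m=(Z>.05)&(Z<.13); m[:145]=0; m[190:]=0; m[:,:215]=0; m[:,375:]=0
q=P[m][:,:2]; print(len(q)); rc=cv2.minAreaRect(q.astype(np.float32)); print(rc)
E
```

```text
279 164 [0.594 0.036 0.096]
308 164 [ 0.592 -0.048  0.099]
337 164 [ 0.593 -0.133  0.088]
361 163 [ 0.595 -0.203  0.087]
232 168 [0.594 0.175 0.042]
331 132 [ 0.695 -0.122  0.064]
268 204 [0.488 0.069 0.006]
298 201 [ 0.493 -0.021  0.034]
1376
((0.589324951171875, -0.029179751873016357), (0.09248343855142593, 0.44891881942749023), 4.22385311126709)
```

View pics/top_crop.png

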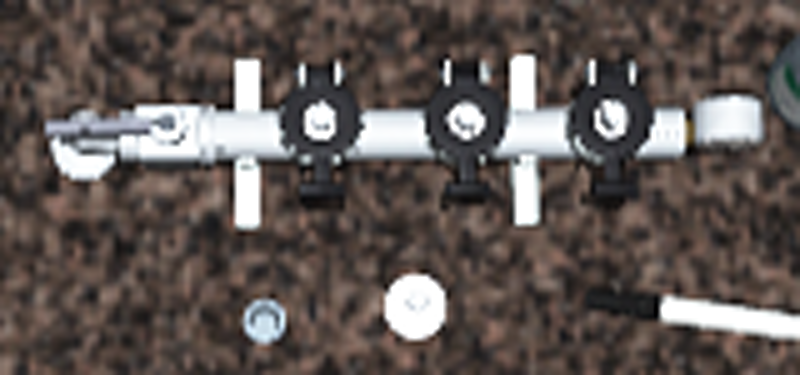

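The enlarged crop (5x) shows the stem heads at (320,121), (466,121) and (611,117). The bars are at (321,193), (466,193) and (613,190), and the stopcock axis is at (168,125). The handle runs out to about (48,129), so it is nearly open.

```bash
cat >> h.py <<'E'
def ray(c,u,v,h):
    d=rot(c)@np.array([(u-c['cx'])/c['fx'],(v-c['cy'])/c['fy'],1]); o=np.array(c['xyz'])
    return o+d*(h-o[2])/d[2]
def go(target, yawaxis=None):
    "shift to target in tool axes, units of 40 mm"
    s=read_state(); M=R.from_quat(s['eef_rot'])
    return np.round(M.inv().apply(np.array(target)-s['ee_pos'])/.04,2)
E
python3 - <<'E'
from h import *
d=dict(np.load('top0.npz'))
pts=[(320,121,.0945,0,.055),(466,121,.0945,0,-.03),(611,117,.0945,0,-.115),(168,125,.078,0,.145),(321,193,.088,-.042,.055),(466,193,.088,-.042,-.03),(613,190,.088,-.042,-.115)]
W=[];L=[]
for a,b,h,x,y in pts:
    p=ray(d,215+(a-2)/5,140+(b-2)/5,h); W.append(p[:2]);L.append((x,y))
W=np.array(W);L=np.array(L)
wc,lc=W.mean(0),L.mean(0)
H=(L-lc).T@(W-wc); th=np.arctan2(H[0,1]-H[1,0],H[0,0]+H[1,1])
Q=np.array([[np.cos(th),-np.sin(th)],[np.sin(th),np.cos(th)]]); t=wc-Q@lc
print('yaw',th,'t',t); print('resid mm',np.round((W-(L@Q.T+t))*1e3,1))
tip=ray(d,215+(46)/5,140+(127)/5,.078)[:2]; v=Q.T@(tip-W[3]); print('handle',v,np.linalg.norm(v),np.arctan2(-v[0],v[1]))
np.savez('man.npz',Q=Q,t=t,th=th)
s=read_state(); M=R.from_quat(s['eef_rot']).as_matrix(); print(M.round(3), (Q@[0,.145]+t).round(4))
E
```

```text
yaw -0.007622393171333742 t [ 0.59527915 -0.01768283]
resid mm [[-0.6 -0.3]
 [-1.3  0.3]
 [ 0.5  1.5]
 [ 0.7 -1.8]
 [ 0.2 -0.7]
 [-0.4  0.5]
 [ 0.8  0.5]]
handle [-0.0018674   0.07033016] 0.07035494376240738 0.02654564640880927
[[-0.936  0.353 -0.   ]
 [ 0.353  0.936 -0.001]
 [-0.    -0.001 -1.   ]] [0.5964 0.1273]
```

carry_out:
  moves:
    - [-0.73,-0.62,0,0,0,0]
    - [-0.73,-0.62,0,0,0,0]
    - [-0.73,-0.62,0,0,0,0]
    - [-0.73,-0.62,0,0,0,0]
    - [-0.73,-0.62,0,0,0,0]
    - [-0.73,-0.62,0,0,0,0]
    - [-0.73,-0.62,0,0,0,0]
    - [-0.99,-0.19,0,0,0,0]
    - [-0.99,-0.19,0,0,0,0]
    - [-0.99,-0.19,0,0,0,0]
    - [-0.99,-0.19,0,0,0,0]
    - [-0.99,-0.19,0,0,0,0]
    - [-0.99,-0.19,0,0,0,0]
    - [-0.99,-0.19,0,0,0,0]
    - [-0.99,-0.19,0,0,0,0]
    - [0,0,0,0,0,-0.85]
    - [0,0,0,0,0,-0.85]
    - [0,0,0,0,0,-0.85]
    - [0,0,0,0,0,0]
  fingers: 0
  force: 20

```text
time: 2.48
ee_pos: [0.6253, 0.1814, 0.1977]
eef_rot: [0.003, 1.0, -0.0, -0.0]
ft_force: [-0.3, 0.3, 0.1]
width: 0.0005
grip_force: 0.0
```

```bash
python3 - <<'E'
from h import *
s=read_state();print(s['time'],s['ee_pos'],R.from_quat(s['eef_rot']).as_matrix().round(3),s['ft_force'],s['width']); print(go([.626,.182,.070]))
cam('wrist','w1.png')
E
```

```text
2.475 [0.62531872 0.18138804 0.19771924] [[-1.     0.005 -0.001]
 [ 0.005  1.    -0.   ]
 [ 0.001 -0.    -1.   ]] [-0.34512949  0.29865113  0.0907841 ] 0.0005376282669324456
[-0.02  0.02  3.19]
```

View pics/w1.png

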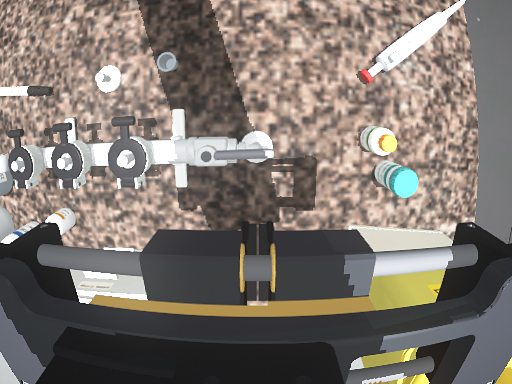

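The wrist view shows the closed fingers at (258,260), clear behind the handle, which runs (205,156)–(270,154). I'll descend and sweep it shut.

carry_out:
  moves:
    - [0,0,0.8,0,0,0]
    - [0,0,0.8,0,0,0]
    - [0,0,0.8,0,0,0]
    - [0,0,0.79,0,0,0]
    - [0,0,0,0,0,0]
    - [0.37,-0.1,0,0,0,0]
    - [0.27,0.04,0,0,0,0]
    - [0.27,0.04,0,0,0,0]
    - [0.31,-0.11,0,0,0,0]
    - [0.31,-0.12,0,0,0,0]
    - [0.22,-0.31,0,0,0,0]
    - [0.22,-0.31,0,0,0,0]
    - [0,-0.08,0,0,0,0]
    - [0,0,0,0,0,0]

```text
time: 4.28
ee_pos: [0.5469, 0.1436, 0.0707]
eef_rot: [0.003, 1.0, 0.0, 0.0]
ft_force: [0.4, 0.5, 0.7]
width: 0.0001
grip_force: 0.0
```

```bash
python3 - <<'E'
from h import *
s=read_state();print(s['time'],s['ee_pos'],s['ft_force'])
c=cam('wrist','w2.png')
E
```

```text
4.275 [0.54688241 0.14356421 0.07070572] [0.44826072 0.49973313 0.65451232]
```

View pics/w2.png

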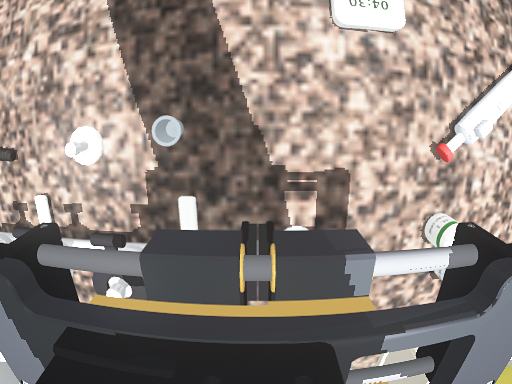

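The handle is hidden under the gripper and there is no stop force yet. I'll keep pushing toward -y.

carry_out:
  moves:
    - [0,-0.1,0,0,0,0]
    - [0,-0.05,0,0,0,0]
    - [0,0,0,0,0,0]

```text
time: 4.7
ee_pos: [0.5466, 0.1377, 0.0705]
eef_rot: [0.002, 1.0, -0.0, -0.0]
ft_force: [-0.2, -0.2, 0.3]
width: 0.0003
grip_force: 0.0
```

carry_out:
  moves:
    - [0,-0.1,0,0,0,0]
    - [0,0,0,0,0,0]

```text
time: 4.95
ee_pos: [0.5465, 0.1334, 0.0705]
eef_rot: [0.003, 1.0, -0.0, 0.0]
ft_force: [-0.7, 0.4, -0.3]
width: 0.0005
grip_force: 0.0
```

carry_out:
  moves:
    - [0,-0.05,0,0,0,0]
    - [0,0,0,0,0,0]

```text
time: 5.2
ee_pos: [0.5465, 0.1317, 0.0706]
eef_rot: [0.002, 1.0, 0.0, 0.0]
ft_force: [-0.1, 0.1, 0.3]
width: 0.0005
grip_force: 0.0
```

carry_out:
  moves:
    - [0,-0.05,0,0,0,0]
    - [0,0,0,0,0,0]

```text
time: 5.45
ee_pos: [0.5465, 0.1297, 0.0705]
eef_rot: [0.002, 1.0, 0.0, -0.0]
ft_force: [0.3, -0.4, 0.8]
width: 0.0003
grip_force: 0.0
```

No contact where the handle should be, so I'll raise up and look.

carry_out:
  moves:
    - [0,1,0,0,0,0]
    - [0,0.3,-0.7,0,0,0]
    - [0,0,-1,0,0,0]
    - [0,0,-0.9,0,0,0]
    - [0,0,0,0,0,0]

```text
time: 6.08
ee_pos: [0.5483, 0.1825, 0.1776]
eef_rot: [0.002, 1.0, 0.001, 0.002]
ft_force: [0.4, -0.3, -0.0]
width: 0.0004
grip_force: 0.0
```

```bash
python3 - <<'E'
from h import *
c=cam('wrist'); im=cv2.resize(c['pixels'][60:260,:400,::-1],None,fx=2,fy=2); cv2.imwrite('pics/w3.png',im)
E
```

```text
(no output)
```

View pics/w3.png

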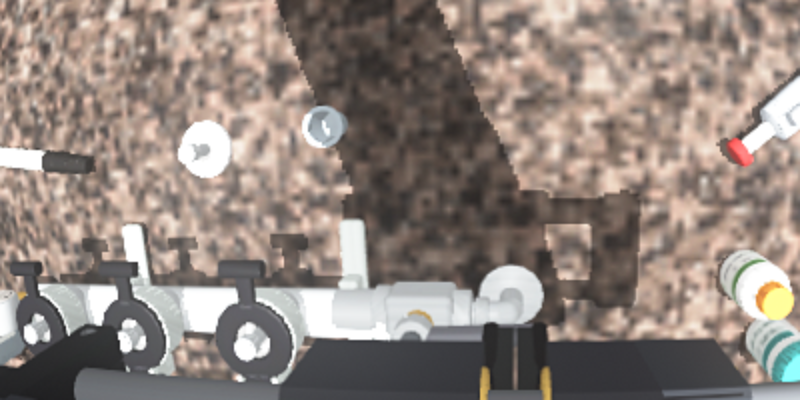

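The handle, at crop (400–490, 333), still looks open and lies along the pipe. I'll measure it with the wrist and top depth.

```bash
cat >> h.py <<'E'
def wcloud(c):
    v,u=np.mgrid[:384,:512].astype(float); x=(u-c['cx']);y=(v-c['cy']); q=np.hypot(x,y)+1e-9; t=q/c['fx']
    z=c['range_z']; k=np.tan(t)/q; ok=(t<1.4)&(z>0)
    P=np.stack([x*k*z,y*k*z,z],-1)@rot(c).T+np.array(c['xyz']); P[~ok]=np.nan
    return P
E
python3 - <<'E'
from h import *
for n in ('wrist','side','top'):
    c=cam(n); P=wcloud(c) if n=='wrist' else cloud(c)
    m=(P[...,2]>.064)&(P[...,2]<.084)&(P[...,1]>.11)&(P[...,1]<.23)&(P[...,0]>.5)&(P[...,0]<.66)
    q=P[m]; print(n,len(q))
    for y in np.arange(.11,.22,.01):
        a=q[(q[:,1]>=y)&(q[:,1]<y+.01)]
        if len(a): print(' y%.2f n%d x %.3f..%.3f z %.3f..%.3f'%(y,len(a),a[:,0].min(),a[:,0].max(),a[:,2].min(),a[:,2].max()))
E
```

```text
wrist 311
 y0.11 n18 x 0.591..0.597 z 0.067..0.075
 y0.12 n88 x 0.588..0.596 z 0.066..0.079
 y0.13 n69 x 0.589..0.596 z 0.064..0.079
 y0.14 n55 x 0.593..0.596 z 0.066..0.078
 y0.15 n55 x 0.593..0.596 z 0.066..0.079
 y0.16 n26 x 0.593..0.596 z 0.065..0.079
side 140
 y0.11 n22 x 0.589..0.607 z 0.064..0.075
 y0.12 n32 x 0.588..0.608 z 0.064..0.079
 y0.13 n12 x 0.590..0.601 z 0.071..0.078
 y0.14 n14 x 0.593..0.602 z 0.065..0.079
 y0.15 n15 x 0.593..0.599 z 0.068..0.080
 y0.16 n12 x 0.592..0.600 z 0.066..0.078
 y0.17 n14 x 0.593..0.601 z 0.066..0.079
 y0.18 n12 x 0.592..0.599 z 0.067..0.079
 y0.19 n7 x 0.592..0.599 z 0.068..0.080
top 0
```

```bash
python3 - <<'E'
from h import *
s=read_state(); print(s['ee_pos'])
c=cam('side','s3.png'); P=cloud(c)
m=(abs(P[...,0]-s['ee_pos'][0])<.03)&(abs(P[...,1]-s['ee_pos'][1])<.03)&(P[...,2]>.1)&(P[...,2]<.26)
q=P[m]; 
for z in np.arange(.14,.24,.01):
    a=q[(q[:,2]>=z)&(q[:,2]<z+.01)]
    if len(a): print('z%.2f n%d x %.3f..%.3f y %.3f..%.3f zmin %.4f'%(z,len(a),a[:,0].min(),a[:,0].max(),a[:,1].min(),a[:,1].max(),a[:,2].min()))
v,u=np.where(m); y0,x0=max(v.min()-60,0),max(u.min()-80,0)
cv2.imwrite('pics/s3.png',cv2.resize(c['pixels'][y0:y0+150,x0:x0+200,::-1],None,fx=4,fy=4,interpolation=cv2.INTER_CUBIC))
E
```

```text
[0.54609139 0.18167493 0.1733422 ]
z0.19 n9 x 0.535..0.558 y 0.171..0.187 zmin 0.1978
z0.20 n47 x 0.534..0.557 y 0.170..0.188 zmin 0.2001
z0.21 n44 x 0.535..0.557 y 0.170..0.188 zmin 0.2104
z0.22 n47 x 0.535..0.557 y 0.167..0.191 zmin 0.2201
z0.23 n36 x 0.535..0.556 y 0.164..0.195 zmin 0.2310
```

View pics/s3.png

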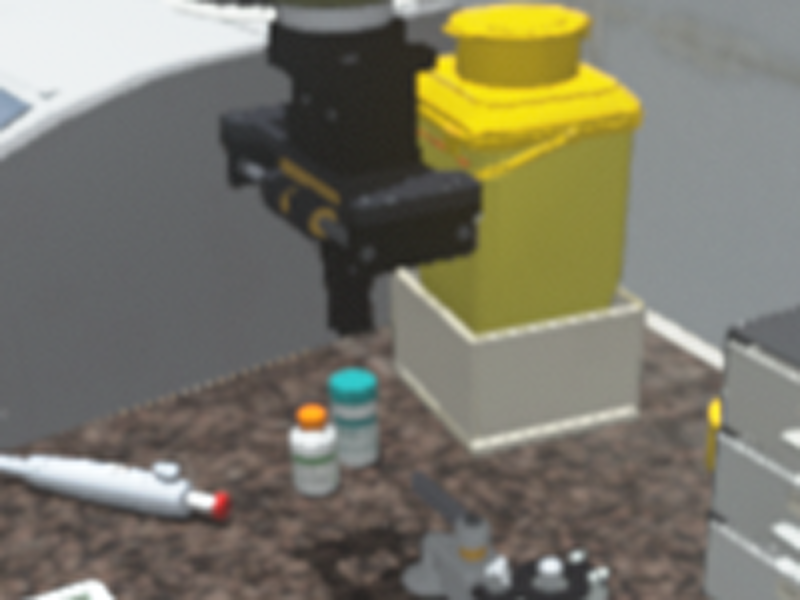

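The side crop shows the closed fingers ending at (350,330), with the handle still open at (445,490). The depth puts the fingertips higher than the TCP reading implies, so I'll check that by projection.

```bash
python3 - <<'E'
from h import *
s=read_state(); print(s['ee_pos'],s['time'],r.finger_overhang,s['joint_positions'])
c=cam('side'); P=cloud(c); Rm=rot(c)
def pr(p):
    q=Rm.T@(np.array(p)-c['xyz']); return q[0]/q[2]*c['fx']+c['cx'],q[1]/q[2]*c['fy']+c['cy'],q[2]
e=s['ee_pos']
for dz in(-.014,0,.025,.056): print(dz,pr(e+[0,0,dz]))
u0,v0,_=pr(e); u0=int(round(u0))
for v in range(int(v0)-20,int(v0)+20,2): print(v,np.round(P[v,u0],3),c['pixels'][v,u0],end=' | ')
E
```

```text
[0.54608848 0.18162409 0.17328442] 6.325 0.014 [-0.60671594  0.23778716  0.24248082  1.64263622 -0.05918057  1.27035261
  1.2128858 ]
-0.014 (np.float64(234.94090796091731), np.float64(146.8948682800418), np.float64(0.9227839012927989))
0 (np.float64(234.69431272555008), np.float64(141.7366428511974), np.float64(0.9151862715521811))
0.025 (np.float64(234.24362723990168), np.float64(132.30930201462098), np.float64(0.9016190755867922))
0.056 (np.float64(233.66558213923628), np.float64(120.21788048804221), np.float64(0.8847957525897101))
121 [0.544 0.17  0.232] [39 37 34] | 123 [0.544 0.171 0.227] [37 35 34] | 125 [0.545 0.173 0.221] [38 37 34] | 127 [0.545 0.174 0.215] [37 35 34] | 129 [0.544 0.172 0.211] [38 36 36] | 131 [0.544 0.172 0.206] [37 36 35] | 133 [0.543 0.171 0.202] [59 55 52] | 135 [ 0.726  0.553 -0.001] [107 100  94] | 137 [ 0.718  0.538 -0.   ] [118 108 102] | 139 [ 0.712  0.526 -0.002] [101  89  83] | 141 [ 0.704  0.51  -0.001] [86 97 95] | 143 [0.639 0.375 0.065] [ 55 194 196] | 145 [0.633 0.363 0.064] [ 51 202 204] | 147 [0.626 0.349 0.065] [ 49 168 169] | 149 [0.624 0.345 0.061] [ 40 108 109] | 151 [0.622 0.342 0.056] [ 92 123 123] | 153 [0.624 0.346 0.048] [147 153 153] | 155 [0.624 0.347 0.04 ] [ 75 110 109] | 157 [0.624 0.347 0.033] [102 125 124] | 159 [0.624 0.348 0.026] [126 137 135] |
```

The fingertips really sit about 26 mm above the reported TCP height, not 14 mm below it, so the first sweep passed over the handle. I'll use the measured offset (tip z = ee z + 0.026) and repeat, checking as I descend.

carry_out:
  moves:
    - [-0.66,0,0,0,0,0]
    - [-0.66,0,0,0,0,0]
    - [-0.66,0,0,0,0,0]
    - [0,0,0.9,0,0,0]
    - [0,0,0.9,0,0,0]
    - [0,0,0.8,0,0,0]
    - [0,0,0.5,0,0,0]
    - [0,0,0.25,0,0,0]
    - [0,0,0,0,0,0]

```text
time: 7.5
ee_pos: [0.6259, 0.1815, 0.0405]
eef_rot: [0.002, 1.0, -0.0, -0.0]
ft_force: [0.1, -0.2, 0.2]
width: 0.0002
grip_force: 0.0
```

```bash
python3 - <<'E'
from h import *
s=read_state(); e=s['ee_pos']; print(e,s['ft_force'])
c=cam('side'); P=cloud(c)
m=(abs(P[...,0]-e[0])<.022)&(abs(P[...,1]-e[1])<.03)&(P[...,2]>.046)&(P[...,2]<.12)
q=P[m]
for z in np.arange(.04,.12,.01):
    a=q[(q[:,2]>=z)&(q[:,2]<z+.01)]
    if len(a): print('z%.2f n%d x %.3f..%.3f y %.3f..%.3f zmin %.4f'%(z,len(a),a[:,0].min(),a[:,0].max(),a[:,1].min(),a[:,1].max(),a[:,2].min()))
E
```

```text
[0.6259431  0.18148709 0.04049459] [ 0.09844725 -0.16180849  0.20879845]
z0.06 n15 x 0.614..0.636 y 0.171..0.192 zmin 0.0653
z0.07 n37 x 0.614..0.636 y 0.169..0.191 zmin 0.0702
z0.08 n37 x 0.615..0.636 y 0.168..0.191 zmin 0.0800
z0.09 n25 x 0.615..0.628 y 0.169..0.190 zmin 0.0903
z0.10 n28 x 0.613..0.627 y 0.165..0.191 zmin 0.1001
z0.11 n22 x 0.613..0.626 y 0.163..0.193 zmin 0.1100
```

carry_out:
  moves:
    - [0,0,0.22,0,0,0]
    - [0,0,0,0,0,0]
    - [0.35,-0.1,0,0,0,0]
    - [0.3,0.04,0,0,0,0]
    - [0.29,0.04,0,0,0,0]
    - [0.32,-0.14,0,0,0,0]
    - [0.32,-0.14,0,0,0,0]
    - [0.2,-0.33,0,0,0,0]
    - [0.2,-0.33,0,0,0,0]
    - [0,0,0,0,0,0]

```text
time: 8.8
ee_pos: [0.5458, 0.1421, 0.0318]
eef_rot: [0.003, 1.0, -0.0, -0.001]
ft_force: [0.4, -0.1, 0.7]
width: 0.0003
grip_force: 0.0
```

carry_out:
  moves:
    - [0,-0.1,0,0,0,0]
    - [0,0,0,0,0,0]

```text
time: 9.05
ee_pos: [0.546, 0.1411, 0.0315]
eef_rot: [0.002, 1.0, 0.001, -0.001]
ft_force: [-2.4, 5.8, 1.3]
width: 0.0003
grip_force: 2.8
```

The stop is reached (5.8 N). I'll back off, lift, move above stem 1 and check the handle.

carry_out:
  moves:
    - [0,0.25,0,0,0,0]
    - [0,0,-1,0,0,0]
    - [0,0,-0.96,0,0,0]
    - [-0.42,-0.95,0,0,0,0]
    - [-0.42,-0.95,0,0,0,0]
    - [-0.41,-0.94,0,0,0,0]
    - [0,0,0.4,0,0,0]
    - [0,0,0.3,0,0,0]
    - [0,0,0,0,0,0]

```text
time: 10.18
ee_pos: [0.5948, 0.0371, 0.0806]
eef_rot: [0.001, 1.0, -0.0, -0.001]
ft_force: [-0.6, -0.3, 0.1]
width: 0.0
grip_force: 0.0
```

```bash
python3 - <<'E'
from h import *
s=read_state(); e=s['ee_pos']; print(e,s['ft_force'])
c=cam('side'); P=cloud(c)
m=(P[...,2]>.064)&(P[...,2]<.084)&(P[...,1]>.11)&(P[...,1]<.23)&(P[...,0]>.5)&(P[...,0]<.62)
q=P[m]; print(len(q))
for x in np.arange(.5,.62,.01):
    a=q[(q[:,0]>=x)&(q[:,0]<x+.01)]
    if len(a): print('x%.2f n%d y %.3f..%.3f'%(x,len(a),a[:,1].min(),a[:,1].max()))
m=(abs(P[...,0]-e[0])<.022)&(abs(P[...,1]-e[1])<.03)&(P[...,2]>.098)&(P[...,2]<.14)
print('tip',P[m].min(0),P[m].max(0))
cv2.imwrite('pics/s5.png',cv2.resize(c['pixels'][140:290,190:390,::-1],None,fx=4,fy=4,interpolation=cv2.INTER_CUBIC))
E
```

```text
[0.5947853  0.03709403 0.08059229] [-0.61842046 -0.30227149  0.12682745]
192
x0.52 n11 y 0.122..0.126
x0.53 n24 y 0.121..0.129
x0.54 n23 y 0.120..0.130
x0.55 n23 y 0.121..0.128
x0.56 n19 y 0.120..0.130
x0.57 n23 y 0.121..0.131
x0.58 n22 y 0.120..0.129
x0.59 n34 y 0.114..0.133
x0.60 n13 y 0.117..0.127
tip [0.58295699 0.024125   0.10266832] [0.60747976 0.04740918 0.13953377]
```

View pics/s5.png

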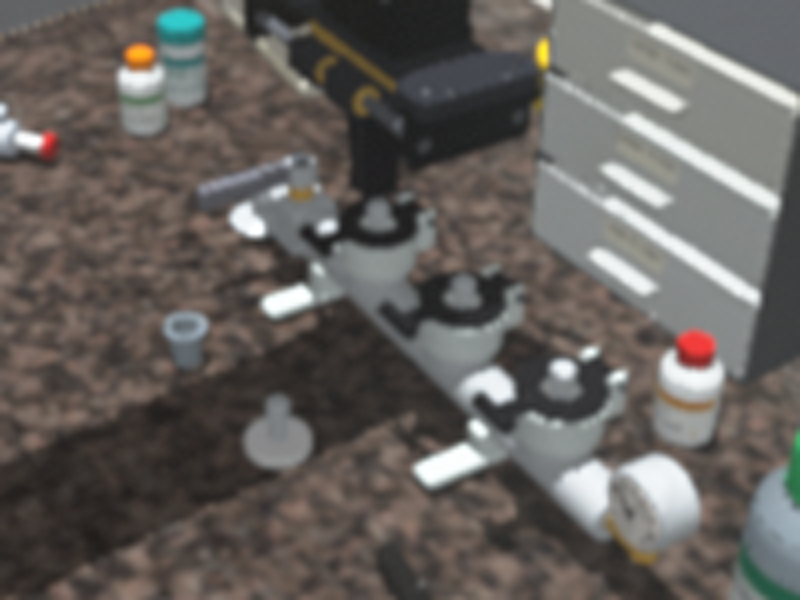

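The crop shows the handle now across the pipe, from (200,190) to (300,165), and the fingers directly above stem 1 at (378,200). I'll tap down in small steps.

carry_out:
  moves:
    - [0,0,0.22,0,0,0]
    - [0,0,0.08,0,0,0]
    - [0,0,0,0,0,0]

```text
time: 10.6
ee_pos: [0.5959, 0.0361, 0.0705]
eef_rot: [0.002, 1.0, 0.0, -0.0]
ft_force: [-2.2, 0.6, 5.0]
width: 0.0004
grip_force: 2.4
```

carry_out:
  moves:
    - [0,0,0.05,0,0,0]
    - [0,0,0,0,0,0]

```text
time: 10.85
ee_pos: [0.5961, 0.0362, 0.0702]
eef_rot: [0.002, 1.0, 0.001, 0.0]
ft_force: [-8.9, -0.4, 20.3]
width: 0.0003
grip_force: 9.9
```

Stem 1 is solid at 20 N. Next is stem 2.

carry_out:
  moves:
    - [0,0,-0.6,0,0,0]
    - [0,-0.72,0,0,0,0]
    - [0,-0.72,0,0,0,0]
    - [0,-0.69,0,0,0,0]
    - [0,0,0.4,0,0,0]
    - [0,0,0.14,0,0,0]
    - [0,0,0,0,0,0]

```text
time: 11.72
ee_pos: [0.5953, -0.0483, 0.0698]
eef_rot: [0.002, 1.0, 0.0, -0.001]
ft_force: [0.4, 0.3, 0.5]
width: 0.0003
grip_force: 0.0
```

carry_out:
  moves:
    - [0,0,0.05,0,0,0]
    - [0,0,0,0,0,0]

```text
time: 11.98
ee_pos: [0.5958, -0.049, 0.0686]
eef_rot: [0.002, 1.0, 0.0, 0.0]
ft_force: [0.4, 1.5, -0.8]
width: 0.0003
grip_force: 0.0
```

carry_out:
  moves:
    - [0,0,0.06,0,0,0]
    - [0,0,0,0,0,0]

```text
time: 12.22
ee_pos: [0.5957, -0.0493, 0.0661]
eef_rot: [0.002, 1.0, 0.0, 0.0]
ft_force: [0.0, 0.4, 0.8]
width: 0.0
grip_force: 0.5
```

carry_out:
  moves:
    - [0,0,0.05,0,0,0]
    - [0,0,0,0,0,0]

```text
time: 12.48
ee_pos: [0.5958, -0.0494, 0.0645]
eef_rot: [0.002, 1.0, 0.0, 0.0]
ft_force: [-1.5, 0.9, 5.1]
width: 0.0006
grip_force: 2.8
```

Stem 2 dropped 6 mm, so it is the loose one. I'll lift, open the fingers and line up over its bar.

carry_out:
  moves:
    - [0,0,-0.6,0,0,0]
    - [0,0,-0.55,0,0,0]
    - [0.53,0.05,0,0,0,0]
    - [0.53,0,0,0,0,0]
    - [0,0,0.5,0,0,0]
    - [0,0,0,0,0,0]
    - [0,0,0,0,0,0]
  fingers: 46

```text
time: 13.35
ee_pos: [0.5535, -0.0476, 0.0905]
eef_rot: [0.003, 1.0, -0.0, 0.0]
ft_force: [-1.0, 0.1, 0.4]
width: 0.0454
grip_force: 0.0
```

```bash
python3 - <<'E'
from h import *
s=read_state(); e=s['ee_pos']; print(e,s['width'])
c=cam('side'); P=cloud(c)
for n,y in((1,.0373),(2,-.0477),(3,-.1327)):
    m=(np.hypot(P[...,0]-.595,P[...,1]-y)<.009)&(P[...,2]<.0975)&(P[...,2]>.07); print(n,m.sum(),P[m][:,2].max() if m.any() else 0)
m=(abs(P[...,0]-e[0])<.022)&(abs(P[...,1]-e[1])<.045)&(P[...,2]>.096)&(P[...,2]<.12)
q=P[m]; print('tips',q.min(0),q.max(0))
m=(abs(P[...,0]-.553)<.012)&(abs(P[...,1]+.0474)<.025)&(P[...,2]>.078)&(P[...,2]<.093); q=P[m]; print('bar',len(q),q.min(0),q.max(0))
cv2.imwrite('pics/s6.png',cv2.resize(c['pixels'][140:290,190:390,::-1],None,fx=4,fy=4,interpolation=cv2.INTER_CUBIC))
E
```

```text
[ 0.55350372 -0.04758898  0.09049198] 0.045418530606989395
1 0 0
2 37 0.09095818495987656
3 52 0.09579070077763097
tips [ 0.54263263 -0.08039315  0.11363849] [ 0.56543597 -0.01726694  0.11925996]
bar 60 [ 0.55055927 -0.0623254   0.07836072] [ 0.56495795 -0.03597909  0.0887581 ]
```

View pics/s6.png

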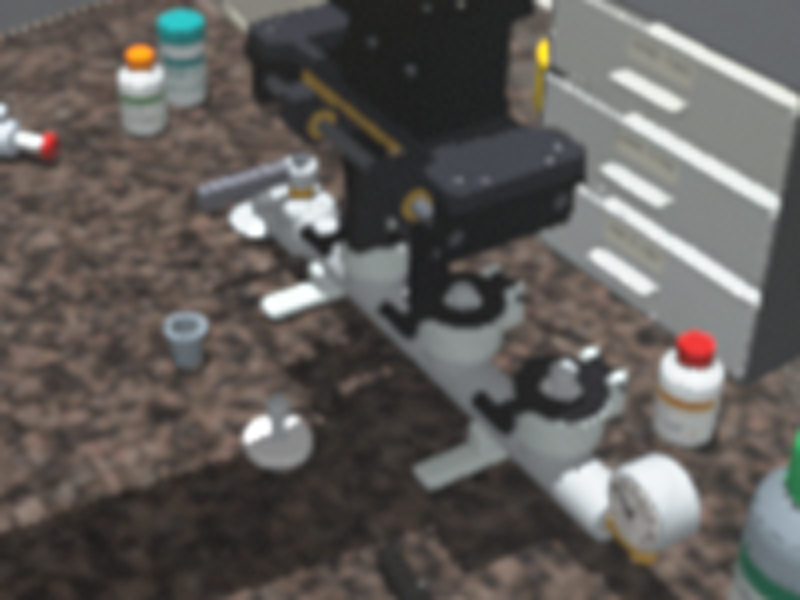

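Stem 2 shows lower than stem 3. The bar is at y -0.049 and the open fingers straddle it. I'll descend and grip.

carry_out:
  moves:
    - [-0.04,-0.03,0.5,0,0,0]
    - [0,0,0.4,0,0,0]
    - [0,0,0.12,0,0,0]
    - [0,0,0,0,0,0]

```text
time: 13.9
ee_pos: [0.5548, -0.0486, 0.0493]
eef_rot: [0.002, 1.0, -0.0, -0.0]
ft_force: [-0.1, -0.8, -0.2]
width: 0.0456
grip_force: 0.0
```

carry_out:
  moves:
    - [0,0,0,0,0,0]
    - [0,0,0,0,0,0]
    - [0,0,0,0,0,0]
    - [0,0,0,0,0,0]
  fingers: 0
  force: 25

```text
time: 14.4
ee_pos: [0.555, -0.048, 0.0496]
eef_rot: [0.002, 1.0, 0.0, 0.0]
ft_force: [-0.3, 3.3, 1.1]
width: 0.0253
grip_force: 25.0
```

The bar is gripped (25.3 mm, 25 N). I'll lift along the hinge arc.

carry_out:
  moves:
    - [-0.03,0,-0.23,0,0,0]
    - [-0.05,0,-0.22,0,0,0]
    - [-0.09,0,-0.21,0,0,0]
    - [-0.1,0,-0.2,0,0,0]
    - [0,0,0,0,0,0]

```text
time: 15.02
ee_pos: [0.5658, -0.0481, 0.0844]
eef_rot: [0.002, 1.0, 0.0, -0.0]
ft_force: [-1.4, 5.2, -2.8]
width: 0.0251
grip_force: 25.0
```

carry_out:
  moves:
    - [-0.14,0,-0.18,0,0,0]
    - [-0.15,0,-0.17,0,0,0]
    - [-0.18,0,-0.14,0,0,0]
    - [-0.19,0,-0.12,0,0,0]
    - [-0.14,0,-0.06,0,0,0]
    - [0,0,0,0,0,0]
    - [0,0,0,0,0,0]

```text
time: 15.9
ee_pos: [0.5974, -0.0483, 0.111]
eef_rot: [0.002, 1.0, 0.0, -0.0]
ft_force: [-3.3, 4.7, 2.3]
width: 0.0251
grip_force: 25.0
```

```bash
python3 - <<'E'
from h import *
s=read_state(); print(s['ee_pos'],s['joint_vel'].round(3),s['ft_force'],s['grip_force'],s['width'])
c=cam('side'); P=cloud(c)
print('handle',P[(P[...,0]>.52)&(P[...,0]<.56)&(P[...,1]>.1)&(P[...,1]<.16)&(P[...,2]>.064)].mean(0))
cv2.imwrite('pics/s7.png',cv2.resize(c['pixels'][140:290,190:390,::-1],None,fx=4,fy=4,interpolation=cv2.INTER_CUBIC))
E
```

```text
[ 0.59735447 -0.04832349  0.11104885] [-0.    -0.     0.     0.003  0.    -0.001  0.002] [-3.32608912  4.65274966  2.30592424] 25.00049114227295 0.025065298243666264
handle [0.54244803 0.12360943 0.07253246]
```

View pics/s7.png

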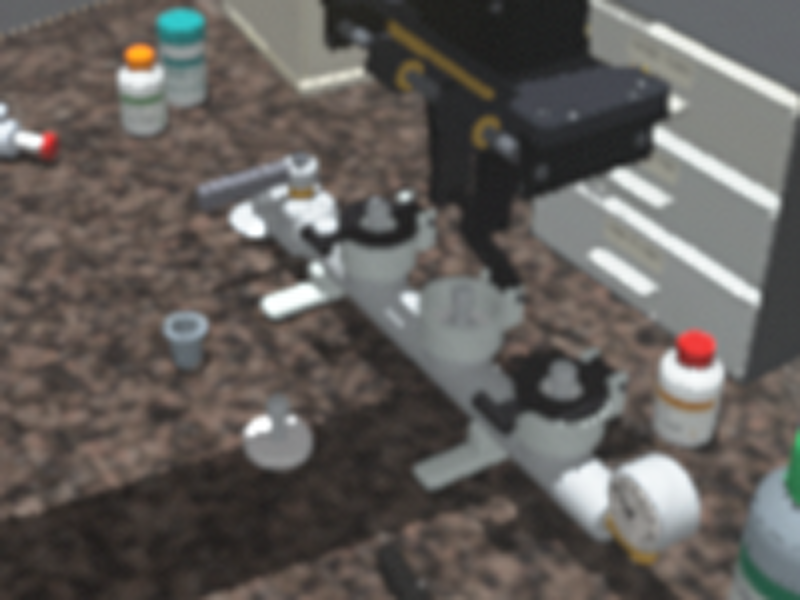

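The crop shows the middle cap (480,240) held open about 65° by the fingers. The other two caps are shut and the handle is still across the pipe. Handing in.

```bash
python3 -c "
from bench import r
print(r.close_job())"
```

```text
the job is handed in; nothing more can be done
None
```

The job is handed in: suction shut, middle filter (stem 2) found loose after stem 1 held solid (stem 3 not tapped), its cap held about 65° open by the bar; the fingertips sat about 39 mm higher than the reported tool position implies, so the first handle sweep passed over it, and I worked from a camera-measured offset after that.

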